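Load the threading rack with the coated sinkers in stringing order

ROBOT

A 6-joint arm with a two-finger parallel gripper is mounted at the origin on the work surface. World frame = base frame: x ahead of the robot, y to its left, z up, the work surface at z = 0. Lengths are in mm, angles in rad, forces in N, time in s.
With the tool pointing down it reaches from about 325 to 875 mm from the base axis. Payload 4.4 kg.
Tool frame: the origin (TCP) lies on the centre line of the jaws, within the pads' length; the fingertips stand ahead of it and the grasp point (between the pads) lies 6 mm ahead of it (ctrl.tcp_to_tips is the z of the fingertips in the tool frame, in mm); z points along the fingers, y is the direction in which the jaws open and shut (so a half turn about z gives the same grasp; the last joint's range is limited). The gripper opens to 85 mm and grips with 20 to 120 N. Pads are 22 mm wide; open, the fingers measure 114 mm over their backs; the gripper's body (76 mm by 85 mm) begins 54 mm behind the grasp point. The pads swing forward as they close: fully open they stand 13 mm farther back than shut.
Start: joints at [1.06, 0.207, 1.542, -0, 1.393, -0.15], TCP at [202.998, 537.977, 256.282] pointing down, gripper open.
Joint ranges: [-2.73, 2.73], [-0.86, 2.22], [0.23, 2.46], [-1.11, 4.25], [0.08, 2.63], [-2.82, 2.82]. Speed limits (rad/s): [2.79, 2.79, 3.14, 3.14, 3.14, 3.14].

INTERFACE

Orientations are given as a 3x3 rotation matrix whose columns are the frame's x, y, z axes.
In Python, from plant import ctrl, sensors, optics gives the robot as it stands. Calls block until the motion is done:
- ctrl.move_ptp(position, orientation): joint-space move of the TCP to a pose.
- ctrl.move_l(position, rot=None, vel=150, threshold=None): straight line of the TCP; rot=None keeps the orientation; vel is the mean speed in mm/s. With threshold (N) it stops when the force on the tool has changed by that much, and returns True; else False.
- ctrl.set_joints(angles): joint-space move.
- ctrl.gripper_to(opening, force=None): finger opening in mm; force is the grip in N (None keeps the last); returns when the fingers have stopped.
- ctrl.hold(seconds).
- ctrl.solve_ik(position, orientation): joint angles nearest the present ones, or None.
- sensors.read_state(): the state.
- optics.grab_frame(name): name is "side" or "top" or "wrist"; returns (picture, depth): 420x560x3 uint8, red, green, blue; 420x560 float32, mm along the optical axis (not along the pixel's ray), 0 where there is no reading.
- optics.camera_params(name): a dict with "mtx" (3x3 intrinsics, pixels), "k1" (the pictures are not rectified: a ray, as slopes to the right and down, at radius r is drawn at 1 + k1 r^2 times it, then the intrinsics apply), "R" (3x3) and "t" (3): a world point X has camera coordinates R X + t; the wrist camera has in their place "T_tool_cam" (4x4, takes a point from camera to tool coordinates, whose origin is the TCP and whose axes are the flange's). Camera axes: x right, y down, z forward; pixel columns grow to the right and rows downward; lengths in mm; the calibration is good to about 2 mm. A picture is of the moment at which its call begins: read the wrist's pose just before it. camera_params takes no time and is no camera call.
A pose or a line that the arm cannot do raises ctrl.MotionError and nothing moves.
- ctrl.finish_job(): hands the job in, once; it reports no verdict.
The state is a dict: "t": time; "q": joint angles; "qvel": joint speeds; "tau": joint torques, N m; "eef_pos": TCP position; "eef_rot": TCP orientation; "force": force on the tool from outside, world axes, zero at the start; "wrist_torque": the same for the moment, N m; "grip_width": finger opening in mm.
Only numpy, scipy, OpenCV 4.12 (cv2) and the standard library are available. Lean on these libraries where they do the work, as an engineer would, in place of code of your own. Each camera call takes 0.05 s, during which the arm holds its last target.

TASK

The four coated sinkers are cooling in the order they will be strung, the first one nearest the brass crucible on its blue trivet. Move them to the threading rack in that order, the first in the pocket next to the brass funnel, the others following one to a pocket, each lying down in the trough lengthwise so that the line can be pushed straight through all four. Leave the crucible standing where it is.

Things in the scene. Friction and masses are not known exactly. Their poses are not given: they have to be found in the camera images.
- red (a point): Centre of the red egg-shaped lead sinker (about 350 g), a body of revolution 52 mm long and 34 mm in diameter, plain cylindrical over its middle 10 mm, bored end to end. Its long axis is its own y (either way round). It starts lying along the groove of an angle-iron saddle.
- yellow (a point): Centre of the yellow egg-shaped lead sinker (about 350 g), a body of revolution 52 mm long and 34 mm in diameter, plain cylindrical over its middle 10 mm, bored end to end. Its long axis is its own y (either way round). It starts lying along the groove of an angle-iron saddle.
- green (a point): Centre of the green egg-shaped lead sinker (about 350 g), a body of revolution 52 mm long and 34 mm in diameter, plain cylindrical over its middle 10 mm, bored end to end. Its long axis is its own y (either way round). It starts lying along the groove of an angle-iron saddle.
- white (a point): Centre of the white egg-shaped lead sinker (about 350 g), a body of revolution 52 mm long and 34 mm in diameter, plain cylindrical over its middle 10 mm, bored end to end. Its long axis is its own y (either way round). It starts lying along the groove of an angle-iron saddle.
- saddle_r: Fixed steel saddle on which the red sinker starts: 36 mm of angle iron as an upward V, 30 mm wide over its edges, groove along its y. Four alike, 75 mm apart in a straight row along y. Origin under its foot, on the slate shelf (24 mm above the bench); a sinker in it has its centre 38 mm above the origin.
- saddle_y: Fixed steel saddle on which the yellow sinker starts: 36 mm of angle iron as an upward V, 30 mm wide over its edges, groove along its y. Four alike, 75 mm apart in a straight row along y. Origin under its foot, on the slate shelf (24 mm above the bench); a sinker in it has its centre 38 mm above the origin.
- saddle_g: Fixed steel saddle on which the green sinker starts: 36 mm of angle iron as an upward V, 30 mm wide over its edges, groove along its y. Four alike, 75 mm apart in a straight row along y. Origin under its foot, on the slate shelf (24 mm above the bench); a sinker in it has its centre 38 mm above the origin.
- saddle_w: Fixed steel saddle on which the white sinker starts: 36 mm of angle iron as an upward V, 30 mm wide over its edges, groove along its y. Four alike, 75 mm apart in a straight row along y. Origin under its foot, on the slate shelf (24 mm above the bench); a sinker in it has its centre 38 mm above the origin.
- rack: Fixed threading rack: V trough of angle iron, 300 mm long, 30 mm wide, along its y on an oak rail. Origin under its middle on the bench. Brass funnel at the +y end (y = 165 mm). Pairs of pins (tops 53 mm high, 21 mm apart) part it into four pockets 72 mm long with middles at y = 108 (by the funnel), 36, -36, -108 mm. A sinker in a pocket has its centre 50 mm above the origin.
- crucible: Loose brass crucible, 66 mm across, 50 mm high, 0.5 kg; origin under its centre. It stands on the fixed blue iron trivet (101 mm across, 25 mm high) at one end of the row of saddles, in line with it, about 108 mm from the nearest saddle; a grey lead bar lies at the other end.
Mind the look-alikes: they are no part of the job. Leave any purple look-alike of the part that bears red alone.

How it is judged (in metres and radians):
At the end, for the whole second after the job is handed in: Nth sinker from the crucible in the starting row lies in the Nth pocket from the funnel (N = 1 to 4): centre within 15 mm of the pocket middle along the trough, 8 mm across, 44 to 58 mm above the bench, long axis within 15 degrees of the trough, at rest and released (((horizontal distance between saddle_r and crucible between 0.0705 and 0.1455 m and y of red in the frame of rack between 0.093 and 0.123 m) or (horizontal distance between saddle_r and crucible between 0.1455 and 0.2205 m and y of red in the frame of rack between 0.021 and 0.051 m) or (horizontal distance between saddle_r and crucible between 0.2205 and 0.2955 m and y of red in the frame of rack between -0.051 and -0.021 m) or (horizontal distance between saddle_r and crucible between 0.2955 and 0.3705 m and y of red in the frame of rack between -0.123 and -0.093 m)) and x of red in the frame of rack between -0.008 and 0.008 m and z of red in the frame of rack between 0.044 and 0.058 m and angle between the y axis of each of red, yellow, green, white and the y axis of rack, either way round below 0.26 rad and linear speed of each of sinker_red, sinker_yellow, sinker_green, sinker_white below 0.02 m/s and contact force between the fingers and sinker_red below 0.1 N and ((horizontal distance between saddle_y and crucible between 0.0705 and 0.1455 m and y of yellow in the frame of rack between 0.093 and 0.123 m) or (horizontal distance between saddle_y and crucible between 0.1455 and 0.2205 m and y of yellow in the frame of rack between 0.021 and 0.051 m) or (horizontal distance between saddle_y and crucible between 0.2205 and 0.2955 m and y of yellow in the frame of rack between -0.051 and -0.021 m) or (horizontal distance between saddle_y and crucible between 0.2955 and 0.3705 m and y of yellow in the frame of rack between -0.123 and -0.093 m)) and x of yellow in the frame of rack between -0.008 and 0.008 m and z of yellow in the frame of rack between 0.044 and 0.058 m and contact force between the fingers and sinker_yellow below 0.1 N and ((horizontal distance between saddle_g and crucible between 0.0705 and 0.1455 m and y of green in the frame of rack between 0.093 and 0.123 m) or (horizontal distance between saddle_g and crucible between 0.1455 and 0.2205 m and y of green in the frame of rack between 0.021 and 0.051 m) or (horizontal distance between saddle_g and crucible between 0.2205 and 0.2955 m and y of green in the frame of rack between -0.051 and -0.021 m) or (horizontal distance between saddle_g and crucible between 0.2955 and 0.3705 m and y of green in the frame of rack between -0.123 and -0.093 m)) and x of green in the frame of rack between -0.008 and 0.008 m and z of green in the frame of rack between 0.044 and 0.058 m and contact force between the fingers and sinker_green below 0.1 N and ((horizontal distance between saddle_w and crucible between 0.0705 and 0.1455 m and y of white in the frame of rack between 0.093 and 0.123 m) or (horizontal distance between saddle_w and crucible between 0.1455 and 0.2205 m and y of white in the frame of rack between 0.021 and 0.051 m) or (horizontal distance between saddle_w and crucible between 0.2205 and 0.2955 m and y of white in the frame of rack between -0.051 and -0.021 m) or (horizontal distance between saddle_w and crucible between 0.2955 and 0.3705 m and y of white in the frame of rack between -0.123 and -0.093 m)) and x of white in the frame of rack between -0.008 and 0.008 m and z of white in the frame of rack between 0.044 and 0.058 m and contact force between the fingers and sinker_white below 0.1 N); the robot touches nothing.
It fails at once if the crucible is shifted more than 20 mm or tipped over (distance of crucible from where it was at the start of the episode above 0.02 m or angle between crucible's own z axis and vertical above 0.35 rad).
It also fails if it takes over 77 s, if anything falls off the work surface, if the arm or the gripper's body presses on something with over 40 N, if the wrist force passes 120 N, or if a joint passes its speed limit or range.

## Working session

There is one attempt and no reset: what is moved stays moved. The work goes in short steps, each a Python script; the robot and the scene stay as the last script left them, time stands still between calls to the robot, and variables do not carry over. Pictures are saved under pics/ and viewed, and the job is handed in when it is done.

```bash
ls; mkdir -p pics; python3 - <<'E'
from plant import ctrl,sensors,optics
import cv2
for n in("top","side","wrist"):
    im,d=optics.grab_frame(n); cv2.imwrite(f"pics/{n}0.png",im[:,:,::-1])
    import numpy as np; np.save(f"pics/{n}0.npy",d); np.save(f"pics/{n}0im.npy",im)
    print(n,optics.camera_params(n),(d>0).mean())
print(sensors.read_state(),ctrl.tcp_to_tips)
E
```

```text
pics
top {'mtx': array([[480.50919532,   0.        , 286.09435831],
       [  0.        , 480.50919532, 203.09356865],
       [  0.        ,   0.        ,   1.        ]]), 'k1': -0.09888795213999482, 'R': array([[-0.02701991, -0.99962726,  0.00390591],
       [-0.99127048,  0.02628921, -0.12919643],
       [ 0.12904559, -0.00736269, -0.99161133]]), 't': array([  18.54644635,  567.14136315, 1160.76523429])} 0.9960501700680272
side {'mtx': array([[380.10963865,   0.        , 284.63449884],
       [  0.        , 380.10963865, 208.40783046],
       [  0.        ,   0.        ,   1.        ]]), 'k1': -0.03997175955034519, 'R': array([[-0.96922399, -0.24588583,  0.01204214],
       [-0.146164  ,  0.53540448, -0.83185223],
       [ 0.19809326, -0.80801126, -0.55486652]]), 't': array([557.37748468, 157.80834806, 601.33628776])} 0.996109693877551
wrist {'mtx': array([[338.22874413,   0.        , 278.824306  ],
       [  0.        , 338.22874413, 210.31505368],
       [  0.        ,   0.        ,   1.        ]]), 'k1': -0.019307940697776412, 'T_tool_cam': array([[-6.28913035e-04, -9.56775825e-
[... 422 characters left out ...]
 1.39348620e+00, -1.50502228e-01]), 'qvel': array([ 1.13065076e-03, -2.70021629e-03, -4.79731610e-03, -1.01262174e-04,
       -4.65096617e-04,  5.12488966e-05]), 'tau': array([-1.83103231e-05, -3.83513153e+01, -2.92038864e+01, -3.52840334e-04,
        6.65083542e-03, -3.57431315e-05]), 'eef_pos': array([202.72776189, 537.46673219, 255.33107835]), 'eef_rot': array([[-9.35618816e-01,  3.53010863e-01, -8.72330838e-04],
       [ 3.53011863e-01,  9.35617397e-01, -1.64648268e-03],
       [ 2.34941635e-04, -1.84842331e-03, -9.99998264e-01]]), 'force': array([-0.38620105,  0.68987006, -0.33503109]), 'wrist_torque': array([-0.05042359,  0.00389002,  0.03313324]), 'grip_width': 85.59192446850322} 25.0
```

View pics/top0.png

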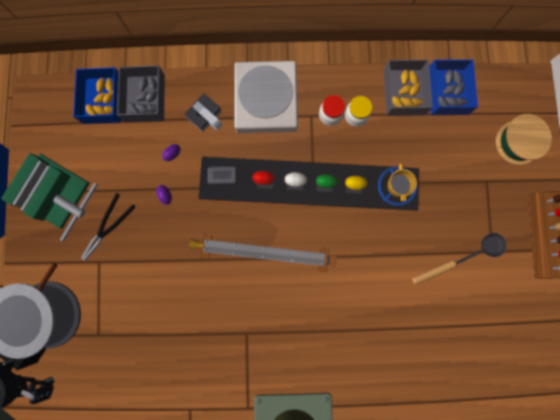

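View pics/side0.png

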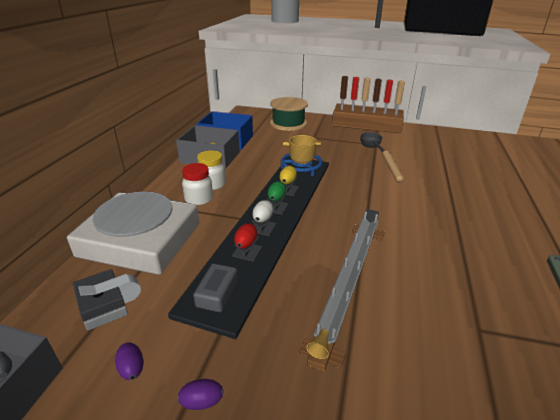

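The row from the crucible end reads yellow (356,183), green (326,181), white (295,180), red (263,178). The rack runs from the funnel (195,244) to (325,260). The purple pair are at (171,152) and (164,195). Next I measure these points in both views.

```bash
cat > h.py <<'E'
import numpy as np, cv2
from plant import ctrl,sensors,optics
def ray(n,uv,T=None):
    p=optics.camera_params(n)
    K=p['mtx']; x=cv2.undistortPoints(np.array(uv,float).reshape(-1,1,2),K,np.array([p['k1'],0,0,0.])).reshape(-1,2)
    d=np.c_[x,np.ones(len(x))]
    if n=='wrist':
        M=T@p['T_tool_cam']; return M[:3,3],d@M[:3,:3].T
    return -p['R'].T@p['t'], d@p['R']
def onplane(n,uv,z,T=None):
    o,d=ray(n,uv,T); s=(z-o[2])/d[:,2]; return o+d*s[:,None]
def toolT():
    s=sensors.read_state(); T=np.eye(4); T[:3,:3]=s['eef_rot']; T[:3,3]=s['eef_pos']; return T
def cross(n1,uv1,n2,uv2):
    o1,d1=ray(n1,uv1);o2,d2=ray(n2,uv2);d1=d1[0];d2=d2[0]
    s=np.linalg.lstsq(np.c_[d1,-d2],o2-o1,rcond=None)[0]
    a=o1+s[0]*d1;b=o2+s[1]*d2; return (a+b)/2,np.linalg.norm(a-b)
H={'red':[(0,6),(174,180)],'yellow':[(22,30)],'green':[(45,80)],'white':None,'purple':[(130,160)],'blue':[(100,125)]}
def mask(im,c,box=None):
    h=cv2.cvtColor(im,cv2.COLOR_RGB2HSV);Hh,S,V=[h[...,i].astype(int) for i in range(3)]
    if c=='white': m=(S<40)&(V>150)
    else:
        m=np.zeros(Hh.shape,bool)
        for a,b in H[c]: m|=(Hh>=a)&(Hh<=b)
        m&=(S>(190 if c in('red','yellow') else 110))&(V>50)
    m=m.astype(np.uint8)
    if box: k=np.zeros_like(m);x0,y0,x1,y1=box;k[y0:y1,x0:x1]=1;m*=k
    return cv2.morphologyEx(m,cv2.MORPH_OPEN,np.ones((2,2),np.uint8))
def blob(im,c,box=None):
    n,l,st,ce=cv2.connectedComponentsWithStats(mask(im,c,box))
    i=1+np.argmax(st[1:,4]); return ce[i],st[i],(l==i)
E
python3 - <<'E'
from h import *
t=np.load('pics/top0im.npy');s=np.load('pics/side0im.npy')
for c,bs in dict(yellow=(277,163,300,187),green=None,white=(250,198,276,225),red=(230,220,262,250)).items():
    bt=(245,165,370,195)
    a,st,m=blob(t,c,bt); b,st2,_=blob(s,c,bs)
    p=onplane('top',a,62)[0]; x,e=cross('top',a,'side',b)
    # axis from moments
    ys,xs=np.nonzero(m); P=onplane('top',np.c_[xs,ys],62)[:,:2]; w,v=np.linalg.eigh(np.cov(P.T)); 
    print(c,a.round(1),st[4],b.round(1),st2[4],'plane',p.round(1),'tri',x.round(1),e.round(1),v[:,1].round(2),(4*np.sqrt(w)).round(1))
for nm,box in(('trough',(180,225,340,275)),('shelf',(195,150,425,215))):
    x0,y0,x1,y1=box
    cv2.imwrite(f'pics/{nm}.png',cv2.resize(t[y0:y1,x0:x1,::-1],None,fx=800/(x1-x0)*.99,fy=800/(x1-x0)*.99,interpolation=cv2.INTER_CUBIC))
E
```

```text
yellow [356.4 183.1] 238 [291.8 180.2] 26 plane [ 609.  -170.6   62. ] tri [ 607.5 -173.5   46.8] 8.2 [0.07 1.  ] [33.8 55.5]
green [326.8 181.6] 236 [287.7 118.9] 331 plane [614.8 -97.9  62. ] tri [590.2 -82.5 220.3] 5.8 [0.08 1.  ] [34.9 53. ]
white [294.  179.8] 164 [262.2 211. ] 241 plane [621.2 -17.4  62. ] tri [622.  -17.2  63.3] 2.0 [0.02 1.  ] [29.8 43.1]
red [263.4 178.2] 216 [246.4 236. ] 386 plane [627.2  57.6  62. ] tri [627.8  57.7  60.2] 0.6 [0.08 1.  ] [32.9 51.5]
```

View pics/trough.png

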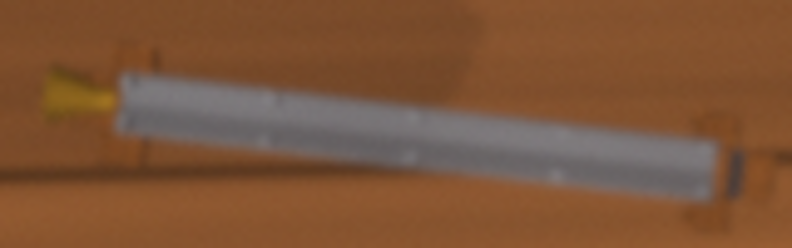

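View pics/shelf.png

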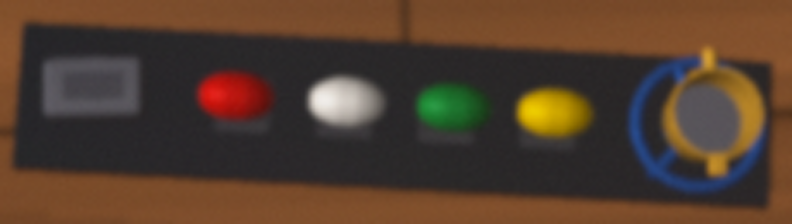

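```bash
python3 - <<'E'
from h import *
t=np.load('pics/top0im.npy')
f=800/160*.99
c=np.array([(120,73),(118,132),(716,142),(712,200)])/f+[180,225]
P=onplane('top',c,41);print(P.round(1)); a=(P[0]+P[1])/2;b=(P[2]+P[3])/2;print((a+b)/2,np.linalg.norm(a-b),(a-b)/np.linalg.norm(a-b))
R=np.array([[-1,0,0],[0,1,0],[0,0,-1.]]).T
ctrl.move_ptp([560,-10,300],R)
T=toolT();im,d=optics.grab_frame('wrist');np.savez('pics/w1.npz',im=im,d=d,T=T);cv2.imwrite('pics/w1.png',im[:,:,::-1]);print(T.round(2),sensors.read_state()['t'])
E
```

```text
[[481.1 207.6  41. ]
 [451.8 208.8  41. ]
 [439.2 -87.8  41. ]
 [410.6 -84.8  41. ]]
[445.6985503   60.94701677  41.        ] 297.46552409836914 [0.13974689 0.99018726 0.        ]
[[ -1.    -0.    -0.   559.94]
 [ -0.     1.     0.    -9.2 ]
 [  0.     0.    -1.   299.92]
 [  0.     0.     0.     1.  ]] 2.5333
```

View pics/w1.png

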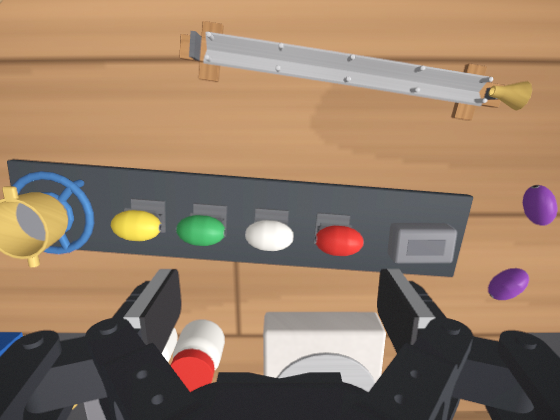

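The wrist view shows the whole rack with its pin tops, about (281,47)/(278,69) up to (420,69)/(415,90), and the funnel at (512,94). The sinkers are yellow (135,226), green (202,230), white (269,235) and red (340,241). Measuring with this view.

```bash
python3 - <<'E'
from h import *
z=np.load('pics/w1.npz');im,T=z['im'],z['T']
cv2.imwrite('pics/rackw.png',cv2.resize(im[20:125,175:540,::-1],None,fx=2.19,fy=2.19,interpolation=cv2.INTER_CUBIC))
for c,b in dict(yellow=(105,205,165,248),green=(172,205,230,250),white=(240,215,300,255),red=(310,222,370,260)).items():
    a,st,m=blob(im,c,b); ys,xs=np.nonzero(m); cn=cv2.minAreaRect(np.c_[xs,ys].astype(np.float32))
    P=onplane('wrist',np.c_[xs,ys],62,T)[:,:2]; w,v=np.linalg.eigh(np.cov(P.T))
    print(c,a.round(1),st[4],onplane('wrist',a,62,T)[0].round(1),onplane('wrist',cn[0],62,T)[0].round(1),v[:,1].round(3),(4*np.sqrt(w)).round(1),z['d'][int(a[1]),int(a[0])])
up=[(281,47),(351,58),(420,69)];lo=[(278,69),(347,79),(415,90)]
A=onplane('wrist',up,53,T)[:,:2];B=onplane('wrist',lo,53,T)[:,:2];print(A.round(1),B.round(1),np.linalg.norm(A-B,axis=1),np.diff((A+B)/2,axis=0),((A+B)/2).mean(0))
E
```

```text
Traceback (most recent call last):
  File "h.py", line 31, in blob
    i=1+np.argmax(st[1:,4]); return ce[i],st[i],(l==i)
        ~~~~~~~~~^^^^^^^^^^
ValueError: attempt to get argmax of an empty sequence
```

View pics/rackw.png

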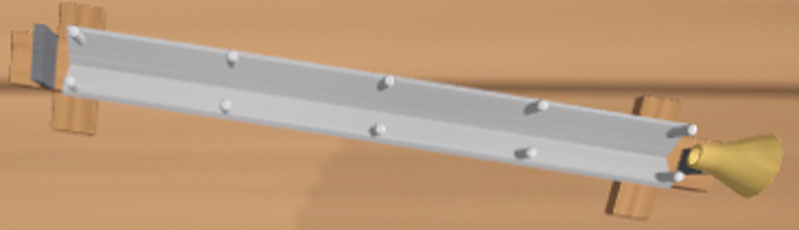

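```bash
sed -i "s/(22,30)\]/(18,34)]/; s/S>(190 if c in('red','yellow')/S>(170 if c in('red','yellow')/" h.py; python3 - <<'E'
from h import *
z=np.load('pics/w1.npz');im,T=z['im'],z['T']
for c,b in dict(yellow=(105,205,165,248),green=(172,205,230,250),white=(240,215,300,255),red=(310,222,370,260)).items():
    a,st,m=blob(im,c,b); ys,xs=np.nonzero(m); cn=cv2.minAreaRect(np.c_[xs,ys].astype(np.float32))
    P=onplane('wrist',np.c_[xs,ys],62,T)[:,:2]; w,v=np.linalg.eigh(np.cov(P.T))
    D=z['d'][int(a[1]),int(a[0])]
    o,d=ray('wrist',a,T)
    print(c,a.round(1),st[4],onplane('wrist',a,62,T)[0].round(1),onplane('wrist',cn[0],62,T)[0].round(1),v[:,1].round(3),(4*np.sqrt(w)).round(1),'surf',(o+d[0]*D).round(1))
up=np.array([(78,35),(233,58),(389,82),(543,106),(692,130)])/2.19+[175,20];lo=np.array([(70,83),(225,106),(378,130),(531,153),(679,177)])/2.19+[175,20]
A=onplane('wrist',up,53,T)[:,:2];B=onplane('wrist',lo,53,T)[:,:2];M=(A+B)/2;print(np.linalg.norm(A-B,axis=1),M.round(1),np.diff(M,axis=0).round(1))
u,s_,v=np.linalg.svd(M-M.mean(0));print(M.mean(0),v[0],s_)
E
```

```text
yellow [123.6 219.7] 209 [ 604.5 -182.6   62. ] [ 603.9 -179.1   62. ] [-0.567  0.824] [18.6 49.1] surf [ 600.5 -176.9   73.8]
green [201.3 231.2] 1159 [618.  -96.7  62. ] [617.8 -97.1  62. ] [0.03 1.  ] [36.9 54. ] surf [612.  -92.8  78. ]
white [270.3 236.3] 1163 [624.1 -19.3  62. ] [624.3 -19.1  62. ] [0.081 0.997] [36.9 54.6] surf [617.6 -18.8  78.7]
red [339.3 241.3] 1036 [630.1  58.8  62. ] [630.4  60.2  62. ] [0.153 0.988] [37.2 52.6] surf [623.3  55.6  78.7]
[20.45692773 20.52561191 20.91922388 20.76666956 21.10351521] [[427.5 -79. ]
 [437.2  -9.1]
 [447.3  61.8]
 [457.1 133.7]
 [467.1 205.2]] [[ 9.7 70. ]
 [10.  70.9]
 [ 9.8 71.9]
 [10.  71.5]]
[447.23758088  62.53113403] [0.1376923  0.99047505] [2.27092522e+02 1.64395920e-01]
```

```bash
cat >> h.py <<'E'
E_=np.array([.080,.997,0]);E_/=np.linalg.norm(E_)
RK=np.array([446.6,61.9]);RD=np.array([.1385,.9904])
def orient(e,s=1):
    x=s*np.r_[e[:2],0]/np.linalg.norm(e[:2]);z=np.array([0,0,-1.]);return np.c_[x,np.cross(z,x),z]
S=-1
def look(c,xy,tag):
    ctrl.move_ptp([xy[0],xy[1],165],orient(E_,S))
    T=toolT();im,d=optics.grab_frame('wrist');np.savez(f'pics/{tag}.npz',im=im,d=d,T=T);cv2.imwrite(f'pics/{tag}.png',im[:,:,::-1])
    return im,T
E
python3 - <<'E'
from h import *
for s in(1,-1):
    for p in([610,-172,165],[628,58,165],[446+14.9,62+107,150]): print(s,ctrl.solve_ik(p,orient(E_,s)))
E
```

```text
1 [-4.11262984e-01  4.11006964e-01  1.47378683e+00 -4.44089210e-16
  1.25679886e+00 -3.31193812e-01]
1 [-4.50132082e-02  4.04924654e-01  1.48233201e+00 -4.44089210e-16
  1.25433599e+00  3.50559643e-02]
1 [ 1.74942776e-01  1.47659984e-01  1.84819521e+00 -4.44089210e-16
  1.14573746e+00  2.55011948e-01]
-1 [-4.11262984e-01  4.11006964e-01  1.47378683e+00 -4.44089210e-16
  1.25679886e+00  2.81039884e+00]
-1 None
-1 None
```

S=+1 (last joint near 0) keeps every pose in range.

```bash
sed -i 's/^S=-1/S=1/' h.py; python3 - <<'E'
from h import *
im,T=look('yellow',[610,-172],'ly');print(sensors.read_state()['t'])
E
```

```text
3.8583
```

View pics/ly.png

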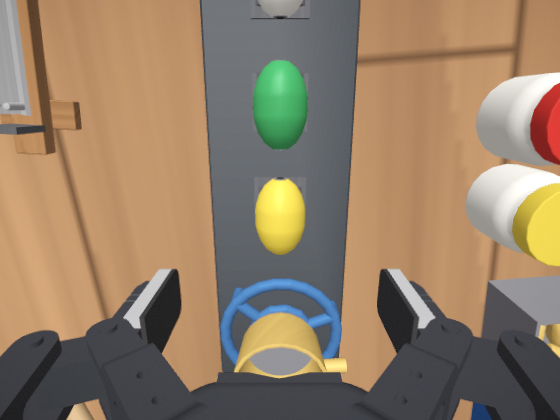

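Yellow spans about cols 255–305 and rows 178–254, upright in the picture, so it is aligned with the tool x. The crucible is clear of the fingers. Now the measuring and picking of yellow.

```bash
cat >> h.py <<'E'
def locate(c,im,T,box=(225,150,335,285)):
    a,st,m=blob(im,c,box); cx,cy=st[0]+(st[2]-1)/2,st[1]+(st[3]-1)/2
    p=onplane('wrist',(cx,cy),62,T)[0]
    ex=onplane('wrist',[(cx,st[1]),(cx,st[1]+st[3]),(st[0],cy),(st[0]+st[2],cy)],62,T)
    print(c,a.round(1),st,'xy',p.round(1),'len',np.linalg.norm(ex[0]-ex[1]).round(1),'wid',np.linalg.norm(ex[2]-ex[3]).round(1))
    return p
def pick(xy):
    R=orient(E_,S);ctrl.gripper_to(62,50)
    ctrl.move_l([xy[0],xy[1],75],R,vel=90)
    ctrl.gripper_to(20,50)
    s=sensors.read_state();print('grip',s['grip_width'],s['force'].round(1))
    ctrl.move_l([xy[0],xy[1],150],vel=120);ctrl.hold(.1)
    s=sensors.read_state();print('lift',s['grip_width'].round(1),s['force'].round(1),s['t'])
E
python3 - <<'E'
from h import *
z=np.load('pics/ly.npz')
p=locate('yellow',z['im'],z['T'])
E
```

```text
yellow [284.6 240.2] [259 214  46  41 545] xy [ 610.9 -182.7   62. ] len 30.7 wid 32.2
```

```bash
python3 - <<'E'
from h import *
im=np.load('pics/ly.npz')['im'];h=cv2.cvtColor(im,cv2.COLOR_RGB2HSV)
for r in range(174,260,8): print(r,h[r,280],h[r,265])
E
```

```text
174 [105  18 112] [109  18 113]
182 [ 29 147 255] [120   8 122]
190 [ 30 126 255] [ 26 162 255]
198 [ 30 122 255] [ 26 161 255]
206 [ 30 136 255] [ 26 161 255]
214 [ 27 155 255] [ 26 165 247]
222 [ 26 165 252] [ 25 167 241]
230 [ 26 165 248] [ 25 167 238]
238 [ 25 168 228] [ 25 174 208]
246 [ 25 172 209] [ 24 153 155]
254 [ 24 146 147] [105  20 101]
```

```bash
sed -i "s/S>(170 if c in('red','yellow') else 110)/S>(90)/" h.py; python3 - <<'E'
from h import *
z=np.load('pics/ly.npz')
p=locate('yellow',z['im'],z['T'])
E
```

```text
yellow [280.7 216.7] [ 256  180   50   76 3063] xy [ 611.1 -170.5   62. ] len 55.2 wid 34.5
```

The location agrees with the top view (609,-171), and the size is right. Pick.

```bash
python3 - <<'E'
from h import *
z=np.load('pics/ly.npz')
p=locate('yellow',z['im'],z['T']); pick([610.5,p[1]])
im,d=optics.grab_frame('wrist');cv2.imwrite('pics/py.png',im[:,:,::-1])
E
```

```text
yellow [280.7 216.7] [ 256  180   50   76 3063] xy [ 611.1 -170.5   62. ] len 55.2 wid 34.5
grip 31.789492410207718 [-0.7  0.7  4.5]Traceback (most recent call last):
  File "<stdin>", line 3, in <module>
  File "h.py", line 53, in pick
    s=sensors.read_state();print('lift',s['grip_width'].round(1),s['force'].round(1),s['t'])
                                        ^^^^^^^^^^^^^^^^^^^^^
AttributeError: 'float' object has no attribute 'round'
```

```bash
sed -i "s/s\['grip_width'\].round(1)/s['grip_width']/" h.py; python3 - <<'E'
from h import *
s=sensors.read_state();print(s['grip_width'],s['force'],s['t'],s['eef_pos'])
im,d=optics.grab_frame('wrist');cv2.imwrite('pics/py.png',im[:,:,::-1])
E
```

```text
32.106288866706855 [ 0.07946558 -0.16410746 -4.1521129 ] 6.625 [ 609.38138836 -170.07412536  148.25639855]
```

View pics/py.png

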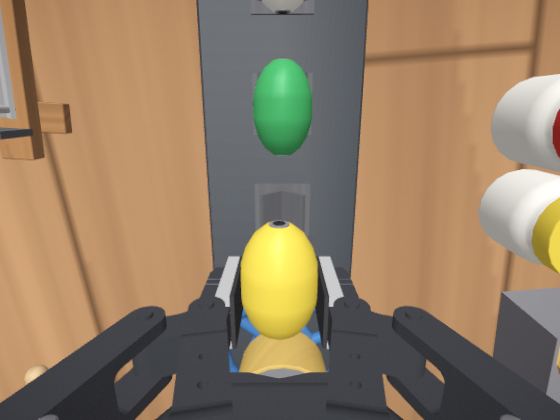

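Yellow is held level and central between the pads. Force change is about 4 N, which fits 0.35–0.4 kg. Now placing it in pocket 1.

```bash
cat >> h.py <<'E'
def place(n,z=64.5):
    q=RK+(108-72*(n-1))*RD; R=orient(RD,S)
    ctrl.move_ptp([q[0],q[1],135],R)
    ctrl.move_l([q[0],q[1],85],vel=120)
    r=ctrl.move_l([q[0],q[1],z],vel=40,threshold=10);s=sensors.read_state();print('down',r,s['eef_pos'].round(1),s['force'].round(1))
    ctrl.gripper_to(60,50);ctrl.move_l([q[0],q[1],150],vel=150);print('t',sensors.read_state()['t'])
E
python3 - <<'E'
from h import *
place(1)
T=toolT();im,d=optics.grab_frame('wrist');np.savez('pics/r1.npz',im=im,T=T);cv2.imwrite('pics/r1.png',im[:,:,::-1])
E
```

```text
down False [461.6 168.9  64.4] [ 0.7  0.1 -3.4]
t 10.3833
```

View pics/r1.png

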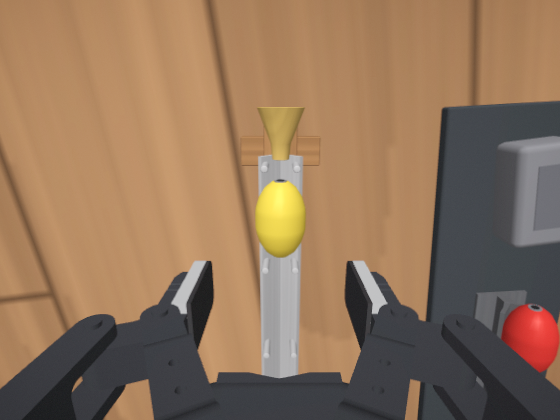

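Yellow (280,218) lies in the trough between the pin pairs at rows 167 and 265, aligned with the trough. Next is green.

```bash
cat >> h.py <<'E'
def cycle(c,xy,n,box=(225,150,335,285)):
    im,T=look(c,xy,'l'+c);p=locate(c,im,T,box)
    assert np.hypot(*(p[:2]-xy))<8,p
    pick(p[:2]);s=sensors.read_state()
    assert 28<s['grip_width']<37 and s['force'][2]<-2.5
    place(n)
    T=toolT();im,d=optics.grab_frame('wrist');np.savez(f'pics/r{n}.npz',im=im,T=T);cv2.imwrite(f'pics/r{n}.png',im[:,:,::-1])
E
python3 - <<'E'
from h import *
cycle('green',np.array([616,-97.5]),2)
E
```

```text
green [282.4 221.7] [ 258  185   50   76 3005] xy [616.9 -98.4  62. ] len 55.4 wid 34.4
grip 32.02294254500111 [-3.1  0.5  6.3]
lift 31.858040417166208 [-0.4 -0.1 -3. ] 14.275
down False [451.7  97.6  64.4] [ 0.3 -0.7 -3. ]
t 17.6083
```

View pics/r2.png

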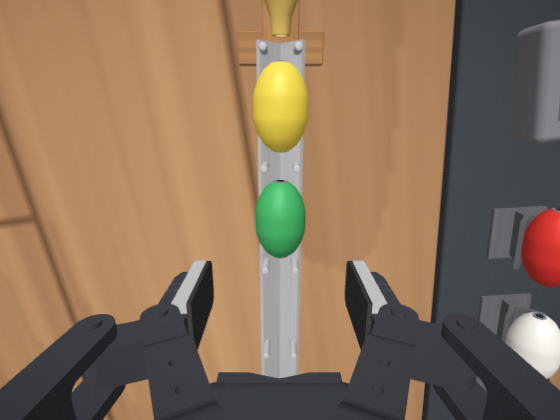

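Green lies at (280,219) between pins at rows 167 and 265, with yellow undisturbed at (280,107). Next is white.

```bash
python3 - <<'E'
from h import *
cycle('white',np.array([622.5,-19]),3)
E
```

```text
white [283.1 223.1] [ 259  187   49   74 2960] xy [622.7 -21.   62. ] len 53.9 wid 33.7
grip 31.88079738778375 [-1.9 -0.1  5. ]
lift 31.747775723805667 [ 0.2 -0.4 -4. ] 21.1667
down False [441.6  26.3  64.4] [ 0.4 -0.3 -3.9]
t 24.2667
```

View pics/r3.png

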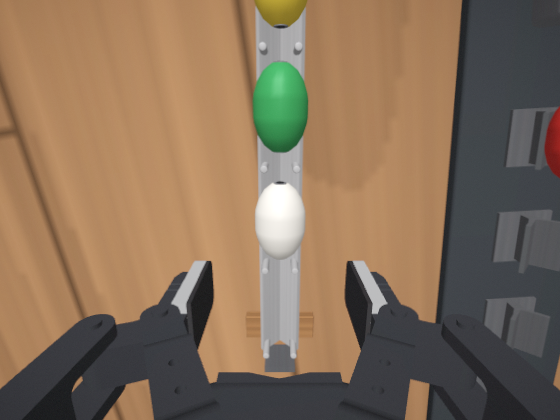

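White lies at (280,220) in pocket 3, green is intact. Next is red.

```bash
python3 - <<'E'
from h import *
cycle('red',np.array([628.7,57.5]),4)
im,T=None,None
ctrl.move_ptp([520,62,300],orient(RD,S))
for n in('top','side'):
    im,d=optics.grab_frame(n);np.save(f'pics/{n}9im.npy',im);cv2.imwrite(f'pics/{n}9.png',im[:,:,::-1])
E
```

```text
red [283.4 220. ] [ 259  183   50   76 3098] xy [629.2  56.8  62. ] len 55.0 wid 34.2
grip 31.79664702989371 [-3.3  0.   5.4]
lift 31.88859129351374 [-0.1  0.  -3.4] 27.7667
down False [431.5 -45.1  64.3] [-0.   0.8 -2.9]
t 30.9833
```

View pics/r4.png

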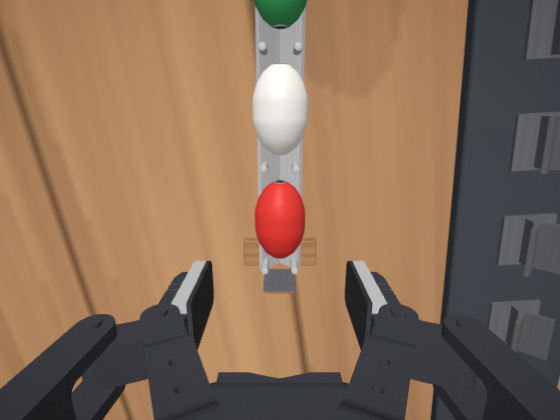

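View pics/side9.png

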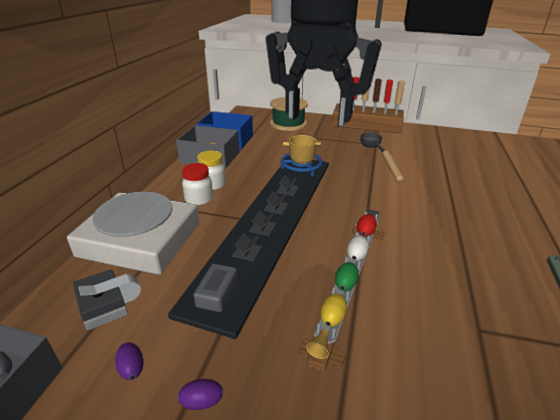

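All four lie along the trough: yellow (334,310) by the funnel, then green, white and red (367,225). The crucible is still at (302,150). A final numeric check in the rack frame uses the pictures taken after each placing.

```bash
python3 - <<'E'
from h import *
N=np.array([RD[1],-RD[0]])
for n,c in enumerate(['yellow','green','white','red'],1):
    z=np.load(f'pics/r{n}.npz');a,st,m=blob(z['im'],c,(235,172,325,265))
    cc=(st[0]+(st[2]-1)/2,st[1]+(st[3]-1)/2)
    ys,xs=np.nonzero(m);P=onplane('wrist',np.c_[xs,ys],50,z['T'])[:,:2];w,v=np.linalg.eigh(np.cov(P.T))
    p=onplane('wrist',cc,50,z['T'])[0][:2]-RK
    pin=onplane('wrist',[(264.5,265),(295.5,265)],53,z['T'])[:,:2].mean(0)-RK   # lower pin pair tops seen in picture
    print(c,'along',(p@RD).round(1),'want',108-72*(n-1),'across',(p@N).round(1),'angle',np.degrees(np.arccos(abs(v[:,1]@RD))).round(1),'pin along',(pin@RD).round(1),'want',72-72*(n-1))
t0=np.load('pics/top0im.npy');t9=np.load('pics/top9im.npy')
s0=np.load('pics/side0im.npy');s9=np.load('pics/side9im.npy')
print('crucible diff side',np.abs(s0[130:175,283:325].astype(int)-s9[130:175,283:325]).mean())
E
```

```text
yellow along 108.6 want 108 across 0.2 angle nan pin along 76.2 want 72
green along 36.0 want 36 across -0.1 angle nan pin along 4.3 want 0
white along -34.8 want -36 across -0.1 angle nan pin along -67.6 want -72
red along -107.7 want -108 across -0.1 angle nan pin along -139.5 want -144
crucible diff side 7.658377425044092<stdin>:9: RuntimeWarning: invalid value encountered in arccos
```

```bash
python3 - <<'E'
from h import *
for k in'09':
    s=np.load(f'pics/side{k}im.npy');a,st,_=blob(s,'yellow',(285,132,322,162));b,st2,_=blob(s,'blue',(275,140,330,180));print(k,a,st,b)
    t=np.load(f'pics/top{k}im.npy');a,st,_=blob(t,'yellow',(375,155,425,210));print(a,st)
ctrl.hold(.5);s=sensors.read_state();print(s['t'])
E
```

```text
0 [303.11970803 148.49781022] [286 136  37  27 685] [302.76011561 165.6849711 ]
[404.62382445 183.40125392] [388 166  30  36 319]
9 [303.12227074 148.4657933 ] [286 136  37  27 687] [301.4278481  166.07594937]
[404.78343949 183.42356688] [389 166  29  36 314]
32.4667
```

Crucible pixels are unchanged. Handing in.

```bash
python3 - <<'E'
from plant import ctrl
print(ctrl.finish_job())
E
```

```text
the job is handed in; nothing more can be done
None
```

I moved all four sinkers to the threading rack and handed the job in at about 32.5 s of the 77 s allowed; the hand-in reports no verdict. From the funnel outward they are yellow, green, white and red, which is their order from the crucible.

**Placing:** Wrist pictures taken just after each placing put every centre within about 1.2 mm of its pocket middle along the trough and 0.2 mm across. A last side view shows all four lying in line with the gripper open and away. I did not measure their final heights.

**Crucible:** It moved by less than 0.2 pixel in the top and side pictures. The purple look-alikes were left alone.

**Checks that disagreed or failed:**
- **Pin position:** A rough pixel reading of the pins gave an along-trough position about 4 mm off my rack estimate. That is still within the 15 mm tolerance.
- **Angle check:** The numeric angle came out as NaN because rounding pushed the cosine just past 1, so the angle is close to zero. The pictures also show the sinkers aligned.
- **Gripper width:** It read about 32 mm on the 34 mm sinkers. All four grips held.
- **Crucible comparison:** A raw pixel difference around the crucible was not zero (7.7). I took this to be the arm's shadow, and the crucible's outline was unchanged.

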